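# Thread the drop rod through both guide bushes of the impact rig and hold it poised

### The arm

A 6-joint arm with a two-finger parallel gripper is mounted at the origin on a cart in front of the work surface, level with it; the furniture and walls round the work are solid. World frame = base frame: x ahead of the robot, y to its left, z up, the work surface at z = 0. Lengths are in mm, angles in rad, forces in N, time in s.
With the tool pointing down it reaches from about 350 to 775 mm from the base axis. Payload 7.3 kg.
Tool frame: the origin (TCP) lies midway between the tips of the shut fingers; the grasp point (between the pads) lies 19 mm behind it; z points along the fingers, x is the direction in which the jaws open and shut, and the axes are right-handed (so a half turn about z gives the same grasp; the last joint's range is limited). The gripper opens to 92 mm and grips with 3 to 60 N. Pads are 19 mm wide; open, the fingers measure 130 mm over their backs; the gripper's body (75 mm by 190 mm) begins 47 mm behind the grasp point.
Start: joints at [1.204, 0.342, 1.524, -0, 1.275, -0.146], TCP at [114.964, 512.278, 226.741] pointing down, gripper open.
Joint ranges: [-2.53, 2.53], [-0.77, 2.02], [0.04, 2.7], [-1, 4.14], [0.28, 2.66], [-3.11, 3.11]. Speed limits (rad/s): [2.57, 2.57, 3.14, 3.14, 3.14, 3.14].

### API

Orientations are given as [roll, pitch, yaw] about the fixed x, y, z axes, in that order (R = Rz(yaw) Ry(pitch) Rx(roll)).
In Python, from plant import bot gives the robot as it stands.
- The arm moves only by the shell command python3 -m pendant 'ROWS' [OPENING]. ROWS is JSON, a list of rows, each an object with "linear": the shift along the world's x, y, z in mm, a list of three; "twist": the turn about the world's z in degrees. In form: [{"linear": [x, y, z], "twist": twist}, ...]. A call has 1 to 20 rows; each row is the pose to reach, as a shift and turn from the pose commanded when the call began; what a row does not reach only later rows make up. A row lasts 1/8 s, in which the tool goes at most 62.5 mm and 10.7 degrees, less where a joint would pass 70% of its speed; a pose out of reach is approached as far as the arm can. A call with a gripper value outside its range is refused whole. OPENING is the closure in counts, from 0 (fully open) to 255 (shut), set as the call begins (- or left out, the last holds). The fingers move at their own pace and stop on an object; the grip force is fixed at half the most. Time passes only in rows, so rows that repeat a pose let the fingers close. It gives the time, the measured TCP pose, the force and the opening at its end, in the units of the state.
- bot.get_obs(): the state, without advancing time (a new reading comes with each control period).
- bot.capture(name): name is "side" or "top" or "wrist"; returns a dict with "frame" (400x640x3 uint8, blue, green, red), "z_map" (400x640 float32, mm along the optical axis (not along the pixel's ray), 0 where there is no reading), "fx", "fy", "cx", "cy" (pixels), "rvec" (rotation vector, rad) and "tvec" (3), from world to camera coordinates, as OpenCV has them. Camera axes: x right, y down, z forward; pixel columns grow to the right and rows downward; lengths in mm; the calibration is good to about 2 mm. A picture is of the moment at which its call begins.
- bot.close_job(): hands the job in, once; it reports no verdict.
The state is a dict: "time": time; "joint_positions": joint angles; "dq": joint speeds; "tau": joint torques, N m; "tool_pos": TCP position; "tcp_rot": TCP orientation; "contact_force": force on the tool from outside, world axes, zero at the start; "moment": the same for the moment, N m; "grip_width": finger opening in mm.
Only numpy, scipy, OpenCV 4.12 (cv2) and the standard library are available. Lean on these libraries where they do the work, as an engineer would, in place of code of your own. Each camera call takes 0.05 s, during which the arm holds its last target. There are 200 camera calls.

### The job

Get the drop-weight impact rig ready: take the long rod (the only one long enough) out of the wooden block by its head, thread it gently, tip first, down through the upper and then the lower guide bush of the rig. Finish while still holding it still and upright there, spanning both bushes, with its tip showing clearly (about 2 cm) below the lower bush but not touching the anvil. Leave the two short rods in the block and everything else where it stands.

Things in the scene. Friction and masses are not known exactly. Their poses are not given: they have to be found in the camera images.
- long_rod: long steel rod: shank 12 mm in diameter, 150 mm long, with a 4 mm taper to the 8 mm flat tip, topped by a round dark steel head 24 mm in diameter, 36 mm tall (186 mm overall), 0.15 to 0.31 kg. Origin at the centre of the tip, z towards the head. Starts upright in one of the three holes of the block, tip 10 mm above the table, head from 160 to 196 mm above it
- rod_tip (a point): centre of the flat end of the long rod's tip (same point as the rod's origin)
- rod_head (a point): centre of the long rod's head, 168 mm from the tip: the place to grip
- short_rod_1: short steel rod with the same head: shank 12 x 75 mm, 111 mm overall, upright in another hole of the block; its head ends 121 mm above the table. Origin at its tip
- short_rod_2: shorter steel rod with the same head: shank 12 x 60 mm, 96 mm overall, upright in another hole of the block; its head ends 106 mm above the table. Origin at its tip
- rod_block: wooden block 54 x 174 x 50 mm (x, y, z), fixed to the table, with three holes in a row along its y at -60, 0 and +60 mm, 14 mm in diameter and 40 mm deep from the top. Origin at the centre of its underside
- rig: impact rig, fixed to the table: grey base, round anvil (48 mm in diameter), a column 20 mm in diameter standing 62 mm from the bush axis along the rig's +x, and two arms from it that carry two brass guide bushes one above the other on one vertical axis. Origin at table height under the bush axis, z up. Nothing of the rig is higher than 168 mm
- upper_bush (a point): centre of the upper mouth of the upper bush, 154 mm above the table. Each bush is 24 mm tall, with a straight 16 mm bore in its lower 14 mm that flares to 26 mm at its upper mouth (36 mm over its outside). The upper bush ends below at 130 mm
- lower_bush (a point): centre of the upper mouth of the lower bush, 94 mm above the table, on the same vertical axis; same shape
- lower_exit (a point): centre of the underside of the lower bush, 70 mm above the table
- anvil_top (a point): centre of the anvil's top face, 26 mm above the table, 44 mm below the lower bush
- flask: conical flask 61 mm wide, 78 mm tall, bystander; origin under its centre
- cylinder: measuring cylinder 136 mm tall, bystander; origin under its centre
- pipette: white plastic pipette 152 x 13 x 14 mm lying between block and rig, bystander; origin under its centre
Things that resemble listed ones, but are neither listed nor needed, are in the scene too. What is shaped like the long_rod but orange is not meant.

How it is judged (in metres and radians):
On the way, in this order (a step that is already met when the one before it is completed fails the run):
1. the long rod is lifted clear of the wooden block (height (world z) of rod_tip above 0.054 m), for 0.1 s.
2. the tip has passed down through the upper bush and is between the two bushes (horizontal distance between rod_tip and lower_exit below 0.005 m and angle between the z axis of long_rod and the z axis of rig, either way round below 0.06 rad and z of rod_tip in the frame of lower_bush between 0 and 0.034 m), for 0.05 s.
3. the tip shows below the lower bush (horizontal distance between rod_tip and lower_exit below 0.005 m and angle between the z axis of long_rod and the z axis of rig, either way round below 0.06 rad and z of rod_tip in the frame of lower_exit below -0.004 m), for 0.1 s.
At the end, for the whole second after the job is handed in: the long rod is held in the fingers, still (< 0.02 m/s), within 0.06 rad of the bush axis, its tip within 5 mm of the axis, at least 5 mm below the lower bush and 3 mm above the anvil, pressing on the rig with less than 10 N; both short rods stand in the block (horizontal distance between rod_tip and lower_exit below 0.005 m and angle between the z axis of long_rod and the z axis of rig, either way round below 0.06 rad and z of rod_tip in the frame of lower_exit below -0.005 m and z of rod_tip in the frame of anvil_top above 0.003 m and contact force between long_rod and the fingers above 2 N and contact force between long_rod and rig below 10 N and linear speed of long_rod below 0.02 m/s and horizontal distance between each of short_rod_1, short_rod_2 and rod_block below 0.075 m and height (world z) of each of short_rod_1, short_rod_2 below 0.02 m); the arm keeps its last pose, push and grip.
It fails at once if the rod is forced against the rig (over 40 N) (contact force between long_rod and rig above 40 N).
It fails at once if a bystander is moved more than 3 cm (distance of any of flask, cylinder, pipette from where it was at the start of the episode above 0.03 m).
It fails at once if a short rod is pulled out of the block (height (world z) of any of short_rod_1, short_rod_2 above 0.04 m).
It also fails if it takes over 48 s, if anything falls off the work surface, if the arm or the gripper's body presses on something with over 40 N, if the wrist force passes 120 N, or if a joint passes its speed limit or range.

## Working session

There is one attempt and no reset: what is moved stays moved. The work goes in short steps, Python scripts to look and compute and a shell command to move; the robot and the scene stay as the last step left them, time stands still between calls to the robot, and variables do not carry over. Pictures are saved under pics/ and viewed, about 8 in all and at most 12, crops included, and the job is handed in when it is done.

```bash
ls; mkdir -p pics; cat > h.py <<'E'
import cv2,numpy as np,pickle
from plant import bot
def cap(n,tag):
    c=bot.capture(n); cv2.imwrite(f'pics/{tag}.png',c['frame']); pickle.dump(c,open(f'pics/{tag}.pkl','wb')); return c
def load(tag): return pickle.load(open(f'pics/{tag}.pkl','rb'))
def ray(c,u,v):
    R=cv2.Rodrigues(np.array(c['rvec'],float))[0]; t=np.array(c['tvec'],float).ravel()
    o=-R.T@t; d=R.T@np.array([(u-c['cx'])/c['fx'],(v-c['cy'])/c['fy'],1]); return o,d
def onz(c,u,v,z):
    o,d=ray(c,u,v); return o+d*(z-o[2])/d[2]
def cloud(c):
    R=cv2.Rodrigues(np.array(c['rvec'],float))[0]; t=np.array(c['tvec'],float).ravel()
    z=c['z_map']; v,u=np.mgrid[:z.shape[0],:z.shape[1]]
    P=np.stack([(u-c['cx'])/c['fx']*z,(v-c['cy'])/c['fy']*z,z],-1)
    W=(P-t)@R; W[z==0]=np.nan; return W
def proj(c,P):
    return cv2.projectPoints(np.array(P,float).reshape(-1,3),np.array(c['rvec'],float),np.array(c['tvec'],float),np.array([[c['fx'],0,c['cx']],[0,c['fy'],c['cy']],[0,0,1.]]),None)[0][:,0]
E
python3 - <<'E'
from h import *
print(bot.get_obs())
for n in('side','top','wrist'):
    c=cap(n,n+'0'); print(n,ray(c,c['cx'],c['cy']),c['fx'])
E
```

```text
pics
{'time': 0.0, 'joint_positions': array([ 1.20399377e+00,  3.42713171e-01,  1.52502944e+00, -6.02238423e-06,
        1.27535319e+00, -1.46007191e-01]), 'dq': array([ 2.63070420e-04,  1.41751908e-03,  1.16973094e-03, -4.59208582e-05,
        4.76355929e-04,  3.20076533e-04]), 'tau': array([ 1.09494482e-03, -4.31246996e+01, -2.44226038e+01,  7.19908183e-02,
        5.60121203e-02, -1.67094618e-04]), 'tool_pos': array([114.81702171, 511.88169445, 226.04556648]), 'tcp_rot': array([-3.14137966e+00,  1.48799392e-03,  1.35000287e+00]), 'contact_force': array([-0.61285984, -0.33298313, -0.06779793]), 'moment': array([ 0.04902163, -0.04915343, -0.01504021]), 'grip_width': 91.6970499855827}
side (array([447.67618427, 588.21984399, 454.72333272]), array([ 0.18088375, -0.90377354, -0.38791037])) 408.6952524154233
top (array([ 402.75990131, -177.18304118,  967.91857246]), array([ 0.210468  , -0.03929171, -0.97681082])) 459.7391041399814
wrist (array([ 33.07519371, 530.87272591, 384.01757204]), array([ 0.30156243, -0.06794994, -0.95102203])) 356.9360147875359
```

View pics/side0.png

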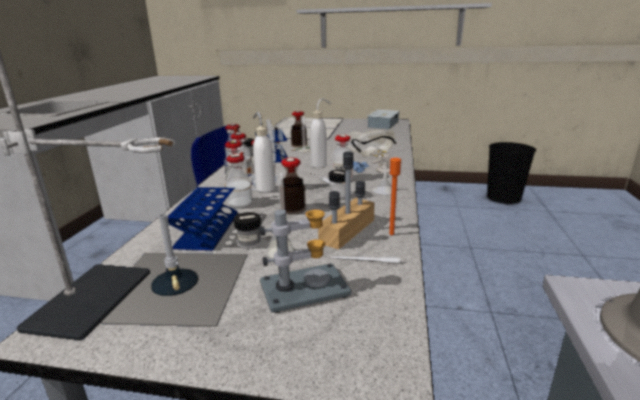

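View pics/top0.png

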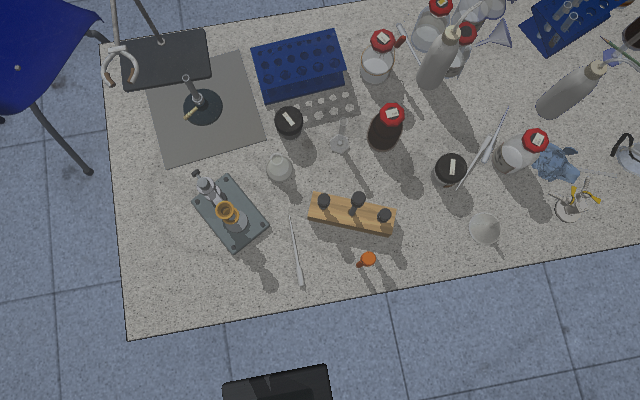

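The side view shows the rig with brass bushes at (316,218) and (316,249). The block holds the long rod in the middle hole, with its head at (349,158), and the orange decoy stands at (394,165). In the top view the long rod's head is near (358,198) and the upper bush near (228,210).

```bash
python3 - <<'E'
from h import *
for n in('top0','side0'):
    c=load(n); W=cloud(c); hsv=cv2.cvtColor(c['frame'],cv2.COLOR_BGR2HSV); f=c['frame'].astype(int)
    dark=(f.max(-1)<100)
    z=W[...,2]
    if n=='top0': win=np.s_[180:235,305:405]
    else: win=np.s_[140:225,320:375]
    m=np.zeros(dark.shape,np.uint8); m[win]=(dark&(z>75)&(z<215))[win]
    k,l,s,ce=cv2.connectedComponentsWithStats(m)
    for i in range(1,k):
        if s[i,4]>15:
            P=W[l==i]; zz=P[:,2]; 
            t=P[zz>np.nanpercentile(zz,70)]
            print(n,'dark',s[i],ce[i].round(1),'med',np.nanmedian(P,0).round(1),'ztop',np.nanpercentile(zz,[5,50,95]).round(1),'topmid',((np.nanmin(t,0)+np.nanmax(t,0))/2).round(1))
    br=((hsv[...,0]>12)&(hsv[...,0]<28)&(hsv[...,1]>130)).astype(np.uint8)
    k,l,s,ce=cv2.connectedComponentsWithStats(br)
    for i in range(1,k):
        if s[i,4]>15:
            P=W[l==i]; print(n,'brass',s[i],ce[i].round(1),np.nanmedian(P,0).round(1),np.nanpercentile(P[:,2],[5,50,95]).round(1))
a=cv2.resize(cv2.imread('pics/top0.png')[150:270,170:430],None,fx=3,fy=3,interpolation=cv2.INTER_CUBIC)
cv2.imwrite('pics/crop_top.png',a)
E
```

```text
top0 dark [350 191  16  22 228] [357.1 200.6] med [ 546.9 -283.   194. ] ztop [ 93.3 194.  197.2] topmid [ 549.6 -284.8  197.2]
top0 dark [318 193  12  16 153] [323.4 200.5] med [ 570.1 -229.5  119.5] ztop [ 94.5 119.5 122.5] topmid [ 573.2 -229.9  121.8]
top0 dark [377 208  14  15 155] [383.7 215. ] med [ 525.  -338.6  104.8] ztop [ 78.8 104.8 107.6] topmid [ 526.3 -340.2  107.2]
top0 brass [439   0   6   4  16] [441.1   1.2] [ 926.6 -538.4  144.4] [140.7 144.4 146.3]
top0 brass [620   2  11   4  20] [625.    3.6] [  918.2 -1005.5    25.4] [18.7 25.4 29.8]
top0 brass [570 186   7  18  52] [572.7 192.3] [ 510.  -734.9   55.5] [52.2 55.5 63.5]
top0 brass [583 191  18  13  55] [593.5 197.1] [ 487.8 -771.8   60.4] [56.2 60.4 68.1]
top0 brass [215 201  24  21 133] [227.6 211.2] [576.5 -56.  152.3] [ 91.  152.3 155.3]
top0 brass [363 253  12  10  46] [368.6 256.1] [ 449.5 -282.2  185.7] [183.4 185.7 188.2]
side0 dark [343 152  11  31 203] [348.  162.4] med [ 546.1 -275.4  176.2] ztop [138.8 176.2 195.5] topmid [ 547.3 -279.   190.8]
side0 dark [356 181  10  15 130] [360.1 188.2] med [ 523.  -329.8   93.1] ztop [ 77.   93.1 105.8] topmid [ 524.2 -336.5  103.8]
side0 dark [329 191  11  22 197] [334.  200.3] med [ 569.6 -219.5  105.2] ztop [ 86.  105.2 120.7] topmid [ 570.7 -226.7  118.1]
side0 brass [295 192   8   9  20] [298.2 195.6] [ 685.7 -361.7   51.7] [41.1 51.7 60.8]
side0 brass [306 210  18  18 238] [315.3 217.9] [576.3 -38.4 148.1] [133.8 148.1 153.8]
side0 brass [308 239  18  18 216] [316.2 247. ] [577.  -44.6  88.1] [74.9 88.1 93.9]
```

View pics/crop_top.png

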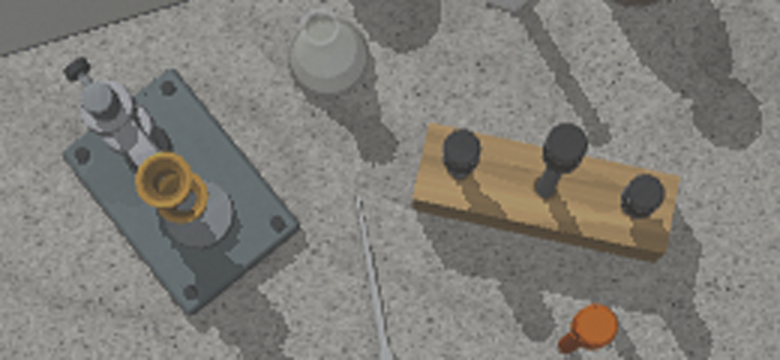

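Rod axis is about (548,-284), consistent with the midpoint of the two short rods (about 119 mm apart, expected 120). I'll fly high to over the rig first and look with the wrist camera.

```bash
python3 -m pendant '[{"linear":[10,-10,50],"twist":0},{"linear":[50,-50,104],"twist":0},{"linear":[90,-95,104],"twist":0},{"linear":[130,-140,104],"twist":0},{"linear":[170,-185,104],"twist":0},{"linear":[215,-230,104],"twist":0},{"linear":[260,-280,104],"twist":0},{"linear":[300,-325,104],"twist":0},{"linear":[335,-365,104],"twist":0},{"linear":[360,-410,104],"twist":0},{"linear":[385,-455,104],"twist":0},{"linear":[410,-500,104],"twist":0},{"linear":[440,-540,104],"twist":0},{"linear":[460,-565,104],"twist":0},{"linear":[460,-565,104],"twist":0},{"linear":[460,-565,104],"twist":0}]' 0
python3 - <<'E'
from h import *
c=cap('wrist','wr1'); W=cloud(c); print(bot.get_obs()['tool_pos'],bot.get_obs()['tcp_rot'])
hsv=cv2.cvtColor(c['frame'],cv2.COLOR_BGR2HSV)
br=((hsv[...,0]>12)&(hsv[...,0]<28)&(hsv[...,1]>110)).astype(np.uint8)
k,l,s,ce=cv2.connectedComponentsWithStats(br)
for i in range(1,k):
    if s[i,4]>40:
        P=W[l==i]; print(s[i],ce[i].round(1),np.nanpercentile(P[:,2],[5,50,95]).round(1))
        t=P[P[:,2]>149]
        if len(t)>20:
            cc,r=cv2.minEnclosingCircle(t[:,:2].astype(np.float32)); print('mouth',cc,r,t[:,2].mean())
E
```

```text
time: 2.15
tool_pos: [574.5, -52.2, 330.4]
tcp_rot: [-3.141, -0.0, 1.35]
contact_force: [1.2, 0.6, -0.2]
grip_width: 92.0
[574.449959   -51.83259241 330.78284207] [-3.14114812e+00 -3.82474804e-04  1.35081493e+00]
[  0  87  35  29 663] [ 13.8 100.7] [182.6 185.4 186.7]
mouth (446.38348388671875, -279.23126220703125) 11.570204734802246 185.1390970715359
[  67  145  150   37 1129] [139.4 158.5] [12.  33.9 49.8]
[ 309  157   35   45 1157] [325.9 180.8] [ 87.8 149.2 154.4]
mouth (579.3010864257812, -46.9798469543457) 17.31688117980957 152.7927404557268
[205 178  10  32 112] [209.6 193.7] [12.5 32.2 46.7]
[ 117  292   34   64 1040] [129.7 323.7] [405.  413.6 417.2]
mouth (538.7669677734375, -92.58265686035156) 9.032800674438477 412.63797105631903
[ 491  293   35   63 1031] [511.2 323.8] [405.  413.7 417.4]
mouth (559.11865234375, 0.5995579957962036) 8.544493675231934 412.7117659765337
[ 305  366  335   21 4654] [490.8 377.8] [420.3 423.4 428.8]
mouth (562.0008544921875, -12.014140129089355) 39.58891296386719 423.4653128462597
```

View pics/wr1.png

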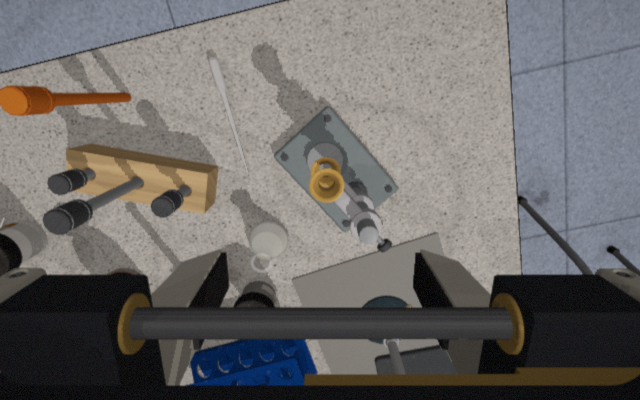

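The wrist view shows the upper bush at (327,182) and the block at left, with the long rod's head near (68,217). Next I'll measure the bush ring and head by rays from several views.

```bash
python3 - <<'E'
from h import *
def brass(c):
    h=cv2.cvtColor(c['frame'],cv2.COLOR_BGR2HSV); return ((h[...,0]>12)&(h[...,0]<28)&(h[...,1]>110)).astype(np.uint8)
for n,w in(('top0',np.s_[195:228,210:245]),('wr1',np.s_[150:210,300:350])):
    c=load(n);W=cloud(c)
    m=np.zeros((400,640),np.uint8); m[w]=brass(c)[w]
    up=(m>0)&(W[...,2]>148)
    ct=max(cv2.findContours(up.astype(np.uint8),cv2.RETR_EXTERNAL,cv2.CHAIN_APPROX_NONE)[0],key=len)
    p=np.array([onz(c,u,v,154)[:2] for u,v in ct[:,0]],np.float32)
    print(n,'bush z154 enclosing',cv2.minEnclosingCircle(p),'ellipse',cv2.fitEllipse(p))
    print(' cloud mouth mid',np.nanmedian(W[up],0), proj(c,[[577,-50,154]]))
# side: columns/rows of brass blobs, intersect side vertical-plane with top rays
c=load('side0'); 
for (u,v,z) in((315,218,142),(316,247.5,82)): print('side centre on z',z,onz(c,u,v,z))
# long rod head
for n,w in(('top0',np.s_[180:235,345:372]),('wr1',np.s_[195:240,40:100]),('side0',np.s_[145:180,338:360])):
    c=load(n);W=cloud(c); f=c['frame'].astype(int).max(-1)
    m=np.zeros((400,640),np.uint8); m[w]=((f<110)&(W[...,2]>(190 if n!='side0' else 158)))[w]
    ct=max(cv2.findContours(m,cv2.RETR_EXTERNAL,cv2.CHAIN_APPROX_NONE)[0],key=len)
    if n=='side0':
        x,y,ww,hh=cv2.boundingRect(ct); print(n,(x,y,ww,hh),onz(c,x+ww/2-.5,y+hh/2-.5,178)); continue
    p=np.array([onz(c,u,v,196)[:2] for u,v in ct[:,0]],np.float32)
    print(n,'head z196',cv2.minEnclosingCircle(p),np.nanmedian(W[m>0],0))
E
```

```text
top0 bush z154 enclosing ((579.919189453125, -48.54475021362305), 16.78689956665039) ellipse ((579.5615234375, -48.59756088256836), (31.636964797973633, 32.186859130859375), 161.68997192382812)
 cloud mouth mid [577.77526681 -49.6244265  152.76847447] [[225.19637882 210.77918801]]
wr1 bush z154 enclosing ((579.1226196289062, -46.801658630371094), 17.22096824645996) ellipse ((579.0848388671875, -46.71702194213867), (32.74717712402344, 33.21307373046875), 39.697784423828125)
 cloud mouth mid [580.62974686 -46.99591487 153.04498137] [[322.33283657 183.56297177]]
side centre on z 142 [578.75686802 -51.77491507 142.        ]
side centre on z 82 [578.45706592 -52.35634164  82.        ]
top0 head z196 ((548.9437255859375, -284.8140563964844), 12.193184852600098) [ 549.40560407 -285.25811946  195.18309411]
wr1 head z196 ((548.9771118164062, -280.1005859375), 13.461516380310059) [ 549.0804409  -280.85336862  195.23241618]
side0 (343, 151, 11, 19) [ 547.36484518 -282.43323961  178.        ]
```

```bash
python3 -m pendant '[{"linear":[-5,-45,0],"twist":0},{"linear":[-10,-90,0],"twist":0},{"linear":[-16,-140,0],"twist":0},{"linear":[-21,-190,0],"twist":0},{"linear":[-26,-231,0],"twist":0},{"linear":[-26,-231,0],"twist":0},{"linear":[-26,-231,-40],"twist":0},{"linear":[-26,-231,-80],"twist":0},{"linear":[-26,-231,-80],"twist":0},{"linear":[-26,-231,-80],"twist":0}]'
python3 - <<'E'
from h import *
c=cap('wrist','wr2'); o=bot.get_obs();print(o['tool_pos'],o['tcp_rot'],o['contact_force'])
W=cloud(c); f=c['frame'].astype(int).max(-1)
m=((f<110)&(abs(W[...,2]-195)<5)&(np.hypot(W[...,0]-548,W[...,1]+283)<40)).astype(np.uint8)
ct=max(cv2.findContours(m,cv2.RETR_EXTERNAL,cv2.CHAIN_APPROX_NONE)[0],key=len)
p=np.array([onz(c,u,v,196)[:2] for u,v in ct[:,0]],np.float32)
print('head z196',cv2.minEnclosingCircle(p),np.nanmedian(W[m>0],0),ct[:,0].mean(0))
E
```

```text
time: 3.45
tool_pos: [549.9, -283.0, 252.9]
tcp_rot: [3.139, 0.001, 1.351]
contact_force: [-0.1, -0.1, -0.6]
grip_width: 91.7
[ 549.98873141 -283.38688075  253.27181689] [3.13793019e+00 1.19062407e-03 1.35104089e+00] [-0.33244192 -0.17656239  0.54096928]
head z196 ((548.0398559570312, -283.3043212890625), 12.479377746582031) [ 547.80678059 -283.61836394  195.61639931] [318.08737864 223.45631068]
```

View pics/wr2.png

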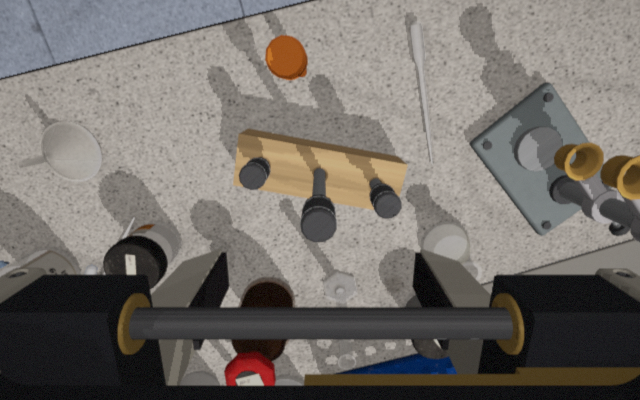

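The wrist view shows the long rod's head centred between the fingers at (318,220), measured at (548,-283.4). Before descending I'll check the height and distance of the brown bottle near the gripper body.

```bash
python3 - <<'E'
from h import *
W=cloud(load('top0')); d=np.hypot(W[...,0]-548,W[...,1]+283)
for a,b in((30,60),(60,90),(90,120),(120,160)):
    m=(d>a)&(d<b); i=np.nanargmax(np.where(m,W[...,2],-1)); print(a,b,W.reshape(-1,3)[i].round())
E
python3 -m pendant '[{"linear":[-1,0,-25],"twist":0},{"linear":[-1,0,-50],"twist":0},{"linear":[-1,0,-75],"twist":0},{"linear":[-1,0,-92],"twist":0},{"linear":[-1,0,-92],"twist":0},{"linear":[-1,0,-92],"twist":0}]'
```

```text
30 60 [ 571. -229.  123.]
60 90 [ 570. -223.  123.]
90 120 [ 455. -276.  189.]
120 160 [ 704. -292.  139.]
time: 4.25
tool_pos: [548.9, -284.2, 160.7]
tcp_rot: [3.139, 0.001, 1.35]
contact_force: [0.9, 0.6, 0.4]
grip_width: 92.1
```

```bash
python3 -m pendant '[{"linear":[0,0,0],"twist":0},{"linear":[0,0,0],"twist":0},{"linear":[0,0,0],"twist":0},{"linear":[0,0,0],"twist":0},{"linear":[0,0,0],"twist":0},{"linear":[0,0,0],"twist":0},{"linear":[0,0,0],"twist":0},{"linear":[0,0,0],"twist":0},{"linear":[0,0,0],"twist":0},{"linear":[0,0,0],"twist":0},{"linear":[0,0,0],"twist":0},{"linear":[0,0,0],"twist":0}]' 255
```

```text
time: 5.75
tool_pos: [547.9, -283.7, 158.7]
tcp_rot: [-3.142, -0.0, 1.35]
contact_force: [0.2, -1.0, -0.2]
grip_width: 23.7
```

```bash
python3 -m pendant '[{"linear":[0,0,5],"twist":0},{"linear":[0,0,15],"twist":0},{"linear":[0,0,25],"twist":0},{"linear":[0,0,35],"twist":0},{"linear":[0,0,50],"twist":0},{"linear":[0,0,65],"twist":0},{"linear":[0,0,80],"twist":0},{"linear":[0,0,100],"twist":0},{"linear":[0,0,120],"twist":0},{"linear":[0,0,140],"twist":0},{"linear":[0,0,160],"twist":0},{"linear":[0,0,175],"twist":0},{"linear":[0,0,180],"twist":0},{"linear":[0,0,180],"twist":0},{"linear":[0,0,180],"twist":0}]'
python3 -m pendant '[{"linear":[2,20,0],"twist":0},{"linear":[5,40,0],"twist":0},{"linear":[8,60,0],"twist":0},{"linear":[11,80,0],"twist":0},{"linear":[14,105,0],"twist":0},{"linear":[17,130,0],"twist":0},{"linear":[20,155,0],"twist":0},{"linear":[23,180,0],"twist":0},{"linear":[26,200,0],"twist":0},{"linear":[29,217,0],"twist":0},{"linear":[31,229,0],"twist":0},{"linear":[31,235,0],"twist":0},{"linear":[31,235,0],"twist":0},{"linear":[31,235,0],"twist":0},{"linear":[31,235,0],"twist":0},{"linear":[31,235,0],"twist":0}]'
python3 - <<'E'
from h import *
o=bot.get_obs();print(o['tool_pos'],o['contact_force'],o['grip_width'],ray(load('side0'),320,200)[0])
for n in('side','top','wrist'):cap(n,n+'3')
a=cv2.imread('pics/side3.png')[60:310,220:420]; b=cv2.imread('pics/top3.png')[100:300,130:330]; w=cv2.imread('pics/wrist3.png')[60:310,180:480]
r=lambda i,h:cv2.resize(i,(int(i.shape[1]*h/i.shape[0]),h),interpolation=cv2.INTER_CUBIC)
cv2.imwrite('pics/m3.png',np.hstack([r(a,330),r(b,250) if 0 else r(b,330)])); cv2.imwrite('pics/w3.png',w)
E
```

```text
time: 7.62
tool_pos: [547.7, -283.6, 338.0]
tcp_rot: [-3.14, -0.001, 1.35]
contact_force: [-0.2, 0.2, -1.9]
grip_width: 23.2
time: 9.62
tool_pos: [578.9, -49.1, 338.8]
tcp_rot: [3.142, -0.0, 1.349]
contact_force: [1.0, 0.3, -1.8]
grip_width: 23.5
[578.94301167 -49.09559812 338.76731611] [ 1.04134781  0.26781877 -1.8126693 ] 23.462218042562338 [447.67618427 588.21984399 454.72333272]
```

View pics/m3.png

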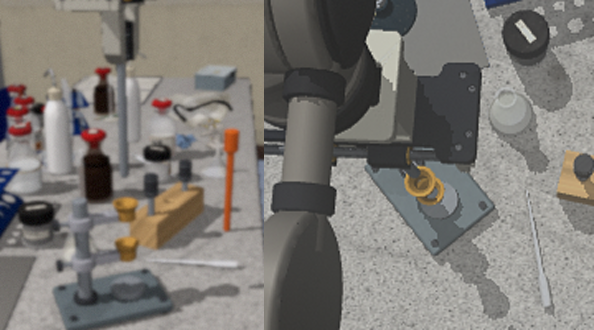

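View pics/wrist3.png

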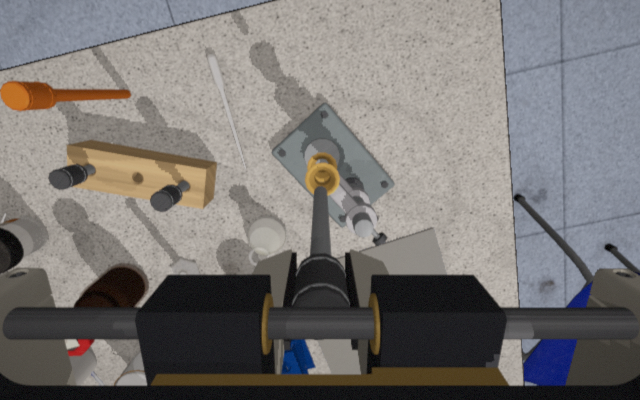

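The side and top views show the rod hanging upright just above the upper bush. In the wrist view its tip is near (321,190), next to the bush mouth at (322,177). Now I'll measure the offset of tip from bush within each camera.

```bash
cat > off.py <<'E'
from h import *
import sys
def run(tag):
  for n in('side','wrist'):
    c=load(n+tag);W=cloud(c); h=cv2.cvtColor(c['frame'],cv2.COLOR_BGR2HSV)
    near=np.hypot(W[...,0]-579,W[...,1]+48)<30
    br=(h[...,0]>12)&(h[...,0]<28)&(h[...,1]>110)
    B=br&near&(W[...,2]>(130 if n=='side' else 148))&(W[...,2]<160)
    x,y,w,hh=cv2.boundingRect(B.astype(np.uint8))
    if n=='side': b=onz(c,x+w/2-.5,y+hh/2-.5,142); print(n,'bush box',(x,y,w,hh),b.round(1))
    else:
        ct=max(cv2.findContours(B.astype(np.uint8),0,1)[0],key=len); p=np.array([onz(c,u,v,154)[:2] for u,v in ct[:,0]],np.float32); print(n,'bush',(x,y,w,hh),cv2.fitEllipse(p)[0],cv2.minEnclosingCircle(p))
    R=near&(~br)&(W[...,2]>165)&(W[...,2]<320)
    ys=np.where(R.any(1))[0]; L=[]
    for v in ys:
        us=np.where(R[v])[0]; L.append((v,us.mean(),us.size,np.nanmedian(W[v,us,2]),*np.nanmedian(W[v,us],0)[:2]))
    L=np.array(L)
    print(np.array2string(L[::max(1,len(L)//14)],precision=1,suppress_small=True)); print('last',L[-1].round(1),L[0].round(1))
run(sys.argv[1])
E
python3 off.py 3
```

```text
side bush box (306, 210, 18, 18) [579.2 -49.6 142. ]
[[119.  312.    7.  319.5 577.7 -43.5]
 [124.  312.    7.  311.5 577.6 -43.7]
 [129.  312.    7.  303.6 578.  -43.3]
 [134.  312.5   8.  295.  577.3 -44.9]
 [139.  312.5   8.  286.9 577.8 -44.8]
 [144.  312.5   8.  278.5 577.9 -45.1]
 [149.  313.    7.  270.2 577.4 -44.8]
 [154.  313.    7.  261.5 577.9 -45. ]
 [159.  313.    7.  253.2 578.1 -44.7]
 [164.  313.    7.  245.1 578.  -43. ]
 [169.  313.    7.  236.1 577.8 -43.8]
 [174.  313.5   8.  226.9 577.9 -44.5]
 [179.  314.    7.  218.1 577.1 -44.2]
 [184.  314.    7.  209.3 577.4 -44.2]
 [189.  314.    7.  200.1 577.2 -44.6]
 [194.  314.    5.  189.9 577.8 -47.2]]
last [194.  314.    5.  189.9 577.8 -47.2] [119.  312.    7.  319.5 577.7 -43.5]
wrist bush (305, 163, 35, 32) (578.682861328125, -46.51470947265625) ((579.0040283203125, -46.633026123046875), 16.967187881469727)
[[186.  320.    5.  195.5 574.8 -47.6]
 [190.  320.5  12.  207.  575.3 -47.3]
 [194.  320.   13.  219.3 575.3 -47.7]
 [198.  320.5  14.  229.4 575.4 -47.3]
 [202.  320.   15.  239.4 575.4 -47.7]
 [206.  320.   15.  249.7 575.3 -47.7]
 [210.  320.5  16.  258.6 575.4 -47.3]
 [214.  320.5  16.  267.1 575.4 -47.3]
 [218.  320.   17.  275.3 575.7 -47.6]
 [222.  320.   17.  282.2 575.2 -47.7]
 [226.  320.5  18.  289.7 575.8 -47.4]
 [230.  320.5  18.  296.5 575.4 -47.4]
 [234.  320.   19.  302.6 575.7 -47.6]
 [238.  320.   19.  309.6 575.6 -47.7]
 [242.  320.5  20.  314.3 575.6 -47.4]
 [246.  321.2  12.  317.6 576.2 -45.4]
 [250.  317.    3.  318.7 577.8 -53. ]]
last [254.  331.    1.  319.4 581.6 -43. ] [186.  320.    5.  195.5 574.8 -47.6]
```

Offsets are small: about +1.2 mm in y and about 0 in x. The tip is at 190 mm and the rod is vertical. I'll descend in stages and watch the force.

```bash
python3 -m pendant '[{"linear":[0,1,-5],"twist":0},{"linear":[0,1,-12],"twist":0},{"linear":[0,1,-19],"twist":0},{"linear":[0,1,-26],"twist":0},{"linear":[0,1,-32],"twist":0},{"linear":[0,1,-37],"twist":0},{"linear":[0,1,-41],"twist":0},{"linear":[0,1,-44],"twist":0},{"linear":[0,1,-46],"twist":0},{"linear":[0,1,-48],"twist":0},{"linear":[0,1,-50],"twist":0},{"linear":[0,1,-52],"twist":0},{"linear":[0,1,-52],"twist":0}]'
```

```text
time: 11.4
tool_pos: [578.9, -47.7, 286.6]
tcp_rot: [-3.141, -0.0, 1.35]
contact_force: [0.7, -0.4, -1.8]
grip_width: 23.4
```

```bash
python3 -m pendant '[{"linear":[0,0,-2],"twist":0},{"linear":[0,0,-5],"twist":0},{"linear":[0,0,-8],"twist":0},{"linear":[0,0,-11],"twist":0},{"linear":[0,0,-14],"twist":0},{"linear":[0,0,-17],"twist":0},{"linear":[0,0,-20],"twist":0},{"linear":[0,0,-23],"twist":0},{"linear":[0,0,-26],"twist":0},{"linear":[0,0,-26],"twist":0},{"linear":[0,0,-26],"twist":0}]'
python3 - <<'E'
from h import *
c=cap('side','side4');cap('wrist','wrist4');o=bot.get_obs();print(o['tool_pos'],o['contact_force'],o['moment'])
s=c['frame'][170:300,250:380]; w=load('wrist4')['frame'][110:240,255:385]
cv2.imwrite('pics/m4.png',cv2.resize(np.hstack([s,w]),None,fx=3,fy=3,interpolation=cv2.INTER_CUBIC))
E
```

```text
time: 12.78
tool_pos: [579.0, -47.7, 260.8]
tcp_rot: [3.141, -0.0, 1.35]
contact_force: [0.2, -0.4, -2.5]
grip_width: 23.7
[579.02895024 -47.74068084 260.88926992] [-0.3269399  -0.41895494 -2.09300873] [0.00520963 0.01629148 0.01349892]
```

View pics/m4.png

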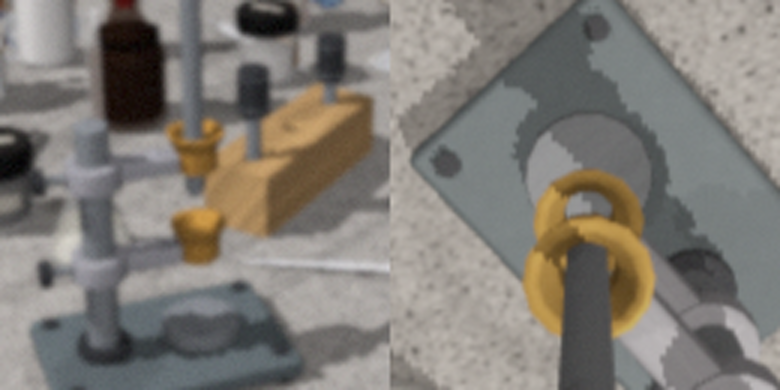

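The rod is threaded through the upper bush. Its tip shows between the bushes at crop (195,185), lined up with the lower one at (198,235), and force is negligible. I'll continue down.

```bash
python3 -m pendant '[{"linear":[0,0,-3],"twist":0},{"linear":[0,0,-7],"twist":0},{"linear":[0,0,-11],"twist":0},{"linear":[0,0,-15],"twist":0},{"linear":[0,0,-19],"twist":0},{"linear":[0,0,-22],"twist":0},{"linear":[0,0,-25],"twist":0},{"linear":[0,0,-28],"twist":0},{"linear":[0,0,-31],"twist":0},{"linear":[0,0,-34],"twist":0},{"linear":[0,0,-36],"twist":0},{"linear":[0,0,-36],"twist":0}]'
```

```text
time: 14.38
tool_pos: [578.9, -47.7, 224.6]
tcp_rot: [-3.141, -0.0, 1.35]
contact_force: [-0.4, -0.6, -2.2]
grip_width: 23.5
```

```bash
python3 -m pendant '[{"linear":[0,0,-3],"twist":0},{"linear":[0,0,-6],"twist":0},{"linear":[0,0,-9],"twist":0},{"linear":[0,0,-12],"twist":0},{"linear":[0,0,-15],"twist":0},{"linear":[0,0,-18],"twist":0},{"linear":[0,0,-21],"twist":0},{"linear":[0,0,-24],"twist":0},{"linear":[0,0,-26],"twist":0},{"linear":[0,0,-26],"twist":0},{"linear":[0,0,-26],"twist":0},{"linear":[0,0,-26],"twist":0},{"linear":[0,0,-26],"twist":0},{"linear":[0,0,-26],"twist":0}]'
python3 - <<'E'
from h import *
c=cap('side','side5');cap('wrist','wrist5');o=bot.get_obs();print(o['tool_pos'],o['contact_force'],o['moment'])
s=c['frame'][170:300,250:380]; w=load('wrist5')['frame'][110:240,255:385]
cv2.imwrite('pics/m5.png',cv2.resize(np.hstack([s,w]),None,fx=3,fy=3,interpolation=cv2.INTER_CUBIC))
print(proj(c,[[579,-48,70],[579,-48,50],[579,-48,26]]))
E
```

```text
time: 16.12
tool_pos: [579.0, -47.7, 198.8]
tcp_rot: [3.142, -0.0, 1.35]
contact_force: [-0.4, 0.7, -3.0]
grip_width: 23.5
[578.96160417 -47.71668702 198.74620206] [ 0.10872493 -0.05994533 -2.43407323] [ 0.02863437 -0.05780793  0.04561364]
[[315.41234815 254.38890057]
 [315.66476199 263.77876072]
 [315.96090114 274.79521369]]
```

View pics/m5.png

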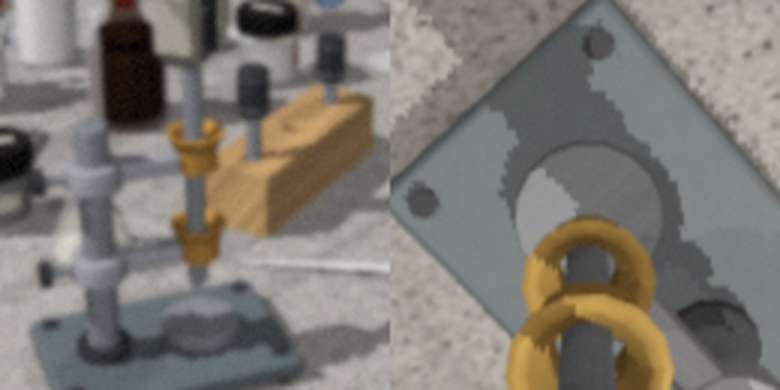

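The rod spans both bushes. The tip shows below the lower bush at crop (198,283), which is row 264 and close to the 263.8 predicted for z = 50 mm. It is clear of the anvil, the lateral force is under 1 N, and both short rods are still in the block. I'm handing the job in.

```bash
python3 -c "
from plant import bot
o=bot.get_obs();print(o['time'],abs(o['dq']).max(),o['grip_width'])
print(bot.close_job())"
```

```text
16.225 0.002464050144233651 23.45588527071873
the job is handed in; nothing more can be done
None
```

I took the long rod out of the middle hole by its head and threaded it down through the upper and then the lower bush. I handed the job in at 16.2 s with the rod still gripped and held still and upright.

- **Tip position:** in the last side picture the tip is about 20 mm below the lower bush, at roughly 50 mm height, and about 24 mm above the anvil.
- **Forces:** the force reading while threading stayed at about 3 N or less, nearly all the rod's own weight. Sideways force at the end was about 0.1 N.
- **Grip:** the opening read 23.5 mm on the 24 mm head, and the arm was at rest.
- **Surroundings:** both short rods still stand in the block. I saw no sign that the flask, cylinder or pipette moved, but I did not measure their positions at the end.
- **Disagreement:** the cameras differed by up to about 5 mm in y on the bush axis and rod head. I settled this with a close wrist view at the rod, and by comparing rod and bush in the same picture at the rig. No check failed.

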